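# Put the flat canister away in the push-to-open pantry drawer

### The job

Press the green front of the shut drawer inward so that its touch latch lets go and it springs ajar, then draw it well open. Lift the small steel canister out of its wooden stall, stand it on the grey plate and let go, then take it again by its two narrow ends and lower it in your grip, without dropping it, onto the floor of the cork-lined front compartment. Finally push the drawer in until it latches shut and stays shut when you let go, keeping the canister upright throughout and leaving the jar, the honey pot and the blue lid where they are.

Things in the scene. Friction and masses are not known exactly. Their poses are not given: they have to be found in the camera images.
- cabinet: White plastic drawer unit fixed on the shelf, 200 mm deep (x) x 180 mm wide (y) x 92 mm high; origin at the centre of its underside. Its open front is at its own x = -100 mm; the drawer slides out along its own -x. Its flat top is at 92 mm.
- drawer (a joint): Drawer travel, m: 0 to 0.002 latched shut, + outward, 0.062 sprung ajar, 0.130 fully out. Push-push latch: press in 5 mm or more (9 N; hard stop at 8 mm), back away: it springs ajar, then slides freely (1 N). To shut, push in (spring, 4 to 12 N) to 5 mm past 0 or until the force rises sharply, back away: it settles at 0. Push slower than 0.15 m/s. Shut, it cannot be pulled.
- drawer_front (a point): Centre of the outer face of the green drawer front, 44 mm above the shelf; moves with the drawer, at the cabinet's x = -121 mm when shut. Front 176 mm wide, 12 mm thick, from 4 to 84 mm above the shelf. Axes as the cabinet's: -x points out, y along its width. No handle; once ajar it can be drawn from above by its inner face.
- compartment (a point): Centre of the cork floor of the drawer's front compartment, 12 mm above the shelf, 37 mm behind the front's outer face; moves with the drawer. 50 mm along x (front's inner face to a 5 mm divider), 140 mm along y, open above; sides and divider rise 58 mm, the front 72 mm above its floor. Clear of the cabinet's roof when out 70 mm or more. Axes as the cabinet's.
- stall: Light wooden stall fixed on the shelf, 130 mm long (x) x 80 mm wide (y); origin at the centre of its underside. Floor 3 mm thick; two side walls along x, 66 mm apart inside and 5 mm thick, rise to 55 mm above the shelf; lips across its two ends, 122 mm apart inside, rise to 13 mm.
- canister_center (a point): Centre (half-way up) of the flat steel canister, a closed box 42 mm (its x) x 60 mm (its y) x 45 mm high, about 0.2 kg. Starts upright on the stall floor, its 60 mm length across the stall: walls stand within 5 mm of its narrow ends (+-y), so grip it across the 42 mm. In the compartment its 60 mm lies along the drawer's y and only the narrow ends leave finger room.
- plate_top (a point): Centre of the flat top of the grey ceramic plate, fixed on the shelf; 150 mm across, top 10 mm above the shelf. The stall and the plate may be on either side of the drawer.
- jar: Frosted glass jar with a wooden lid, bystander, 76 mm across, 111 mm high; origin at the centre of its underside.
- honey_pot: Amber glass honey pot with a wooden dipper standing up out of it, bystander, 72 mm across, 135 mm high with the dipper; origin at the centre of its underside.
- blue_lid: Blue silicone lid with a knob lying on the shelf, bystander, 80 mm across, 22 mm high; origin at the centre of its underside.
Things that resemble listed ones, but are neither listed nor needed, are in the scene too. There is more than one size of the part that bears canister_center; the job needs the smallest.

How it is judged:
By the outcome, as a careful person would: the job done as asked, in the order asked, and still so for the second after the job is handed in, with the robot touching nothing.
It also fails if it takes over 70 s, if anything falls off the work surface, if the arm or the gripper's body presses on something with over 40 N, if the wrist force passes 120 N, or if a joint passes its speed limit or range.

### The arm

A 6-joint arm with a two-finger parallel gripper is mounted at the origin on the work surface. World frame = base frame: x ahead of the robot, y to its left, z up, the work surface at z = 0. Lengths are in mm, angles in rad, forces in N, time in s.
With the tool pointing down it reaches from about 325 to 900 mm from the base axis. Payload 3.5 kg.
Tool frame: the origin (TCP) lies where the fingers leave the gripper's body, on its centre line; the fingertips stand 73 mm ahead of it and the grasp point (between the pads) lies arm.grasp_offset ahead of it (arm.grasp_offset is the distance from the TCP to the grasp point, in mm); z points along the fingers, y is the direction in which the jaws open and shut (so a half turn about z gives the same grasp; the last joint's range is limited). The gripper opens to 85 mm and grips with 20 to 120 N. Pads are 22 mm wide; open, the fingers measure 114 mm over their backs; the gripper's body (76 mm by 85 mm) begins 54 mm behind the grasp point. The pads swing forward as they close: fully open they stand 13 mm farther back than shut.
Start: joints at [-1.262, 0.276, -0.026, 1.268, 0, 1.467], TCP at [250.15, -572.754, 303.913] pointing down, gripper open.
Joint ranges: [-3.12, 3.12], [-0.85, 1.88], [-1.08, 1.24], [-1.95, 2.15], [-1.57, 1.53], [-3.14, 3.14]. Speed limits (rad/s): [2.57, 2.57, 3.14, 3.14, 3.14, 3.14].

### API

Orientations are given as [roll, pitch, yaw] about the fixed x, y, z axes, in that order (R = Rz(yaw) Ry(pitch) Rx(roll)).
In Python, from station import arm gives the robot as it stands.
- The arm moves only by the tool carry_out, never from a script. Its argument "targets" is a list that holds one entry, the list of rows, each a list of 5 numbers: the shift along the tool's x, y, z in m, then the turn about the tool's z in rad, then the finger opening in m, from 0 to 0.0854. In form: [[[dx, dy, dz, roll, hand], ...]]. A call has exactly 10 rows; each row shifts and turns the commanded pose from where the row before left it, along the tool's axes as they then stand; what a row does not reach is not made up. A row lasts 1/10 s, in which the tool goes at most 50 mm and 8.59 degrees, less where a joint would pass 70% of its speed; a pose out of reach is approached as far as the arm can. A call is refused whole if a number of a shift passes 0.05 or a number of a turn 0.15, either way. A call with a gripper value outside its range is refused whole. The fingers move at their own pace and stop on an object; "squeeze" is the grip in N (left out, the last holds). Time passes only in rows, so rows that do not move let the fingers close, or fill a call up. It gives the time, the measured TCP pose, the force and the opening at its end, in the units of the state.
- arm.get_obs(): the state, without advancing time (a new reading comes with each control period).
- arm.camera(name): name is "side" or "top"; returns the picture (480x640x3 uint8, blue, green, red); there is no depth.
- arm.calibration(name): a dict with "fx", "fy", "cx", "cy" (pixels), "dist_coeffs" ([k1, k2, p1, p2, k3] as OpenCV has them; the pictures are not rectified), "rvec" (rotation vector, rad) and "tvec" (3), from world to camera coordinates, as OpenCV has them. Camera axes: x right, y down, z forward; pixel columns grow to the right and rows downward; lengths in mm; the calibration is good to about 2 mm. A picture is of the moment at which its call begins. calibration takes no time and is no camera call.
- arm.close_job(): hands the job in, once; it reports no verdict.
The state is a dict: "t": time; "q": joint angles; "joint_velocities": joint speeds; "joint_efforts": joint torques, N m; "position": TCP position; "eef_rot": TCP orientation; "ft_force": force on the tool from outside, world axes, zero at the start; "wrist_torque": the same for the moment, N m; "opening": finger opening in mm.
Only numpy, scipy, OpenCV 4.12 (cv2) and the standard library are available. Lean on these libraries where they do the work, as an engineer would, in place of code of your own. Each camera call takes 0.05 s, during which the arm holds its last target.

## Working session

There is one attempt and no reset: what is moved stays moved. The work goes in short steps, Python scripts to look and compute and a tool call to move; the robot and the scene stay as the last step left them, time stands still between calls to the robot, and variables do not carry over. Pictures are saved under pics/ and viewed, and the job is handed in when it is done.

Besides the shell and the picture viewer there is one more tool, called after ">>>" as name([rows], argument=value, ...), one row to a line, values as JSON. carry_out: Moves the arm, as the interface text tells. Its arguments: {"type":"object","properties":{"targets":{"type":"array"},"squeeze":{"type":"number"}},"required":["targets"]}

```bash
mkdir -p pics; ls
python3 - <<'E'
from station import arm
import cv2
o=arm.get_obs();print(o);print(arm.grasp_offset)
for n in("side","top"):
    cv2.imwrite(f"pics/{n}0.png",arm.camera(n));print(arm.calibration(n))
E
```

```text
pics
{'t': 0.0, 'q': array([-1.26242370e+00,  2.77170547e-01, -2.79171900e-02,  1.26799334e+00,
       -1.29588749e-05,  1.46740019e+00]), 'joint_velocities': array([-0.00137923,  0.00028771, -0.00026127, -0.00049812,  0.00038535,
        0.00103257]), 'joint_efforts': array([ 9.86336636e-04, -4.45507336e+01,  2.95203495e+01,  1.64071214e-02,
       -6.74173634e-05,  3.57531732e-06]), 'position': array([ 249.94305749, -572.16124818,  302.71909442]), 'eef_rot': array([-3.13931877e+00, -2.22923556e-04,  4.11768527e-01]), 'ft_force': array([ 0.40295144,  0.40327666, -0.41350722]), 'wrist_torque': array([-0.03045837, -0.0149068 , -0.04247218]), 'opening': 85.53021333347262}
53.900000000000006
{'fx': 465.74033537276046, 'fy': 465.74033537276046, 'cx': 317.1052255128704, 'cy': 239.69693782938197, 'dist_coeffs': array([-0.11899858,  0.        ,  0.        ,  0.        ,  0.        ]), 'rvec': array([ 0.36338835, -2.68899191,  1.35707846]), 'tvec': array([576.97686072, 123.29864123, 967.9513333 ])}
{'fx': 448.71765153184583, 'fy': 448.71765153184583, 'cx': 320.87546409378075, 'cy': 243.54319721152984, 'dist_coeffs': array([0.010376, 0.      , 0.      , 0.      , 0.      ]), 'rvec': array([ 2.2098813 , -2.16352105,  0.14776533]), 'tvec': array([3.96550413e-01, 6.06698059e+02, 1.01773418e+03])}
```

View pics/top0.png

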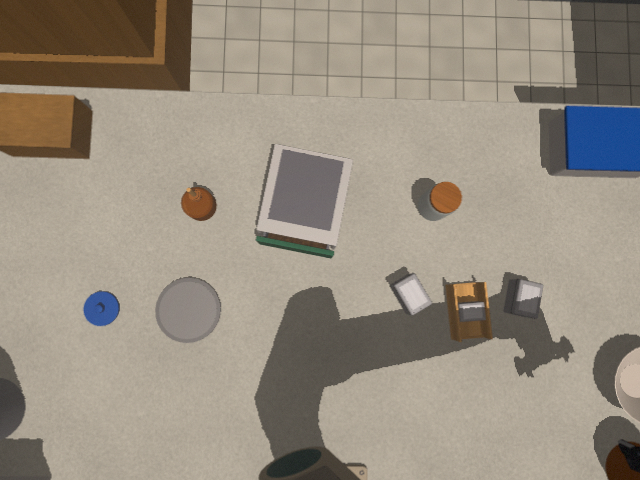

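View pics/side0.png

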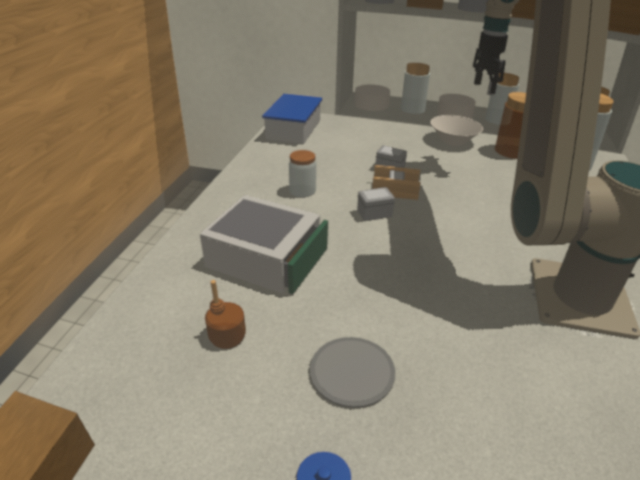

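The top view shows the cabinet at about (305,195), the stall at (470,310) and the plate at (188,310). Next I'll zoom in and build the geometry helpers.

```bash
cat > h.py <<'E'
import numpy as np, cv2
from station import arm
def cal(n):
    c=arm.calibration(n);K=np.array([[c['fx'],0,c['cx']],[0,c['fy'],c['cy']],[0,0,1]])
    R=cv2.Rodrigues(c['rvec'])[0];return K,c['dist_coeffs'],R,c['tvec'],c['rvec']
def ray(n,uv):
    K,d,R,t,_=cal(n)
    p=cv2.undistortPoints(np.array(uv,float).reshape(-1,1,2),K,d).reshape(-1,2)
    D=np.c_[p,np.ones(len(p))]@R
    return -R.T@t,D
def onz(n,uv,z):
    C,D=ray(n,uv);s=(z-C[2])/D[:,2];return C+D*s[:,None]
def proj(n,P):
    K,d,R,t,r=cal(n);return cv2.projectPoints(np.array(P,float).reshape(-1,1,3),r,t,K,d)[0].reshape(-1,2)
def zoom(img,x0,y0,x1,y1,f):
    return cv2.resize(img[y0:y1,x0:x1],None,fx=f,fy=f,interpolation=cv2.INTER_CUBIC)
E
python3 - <<'E'
from h import *
t=cv2.imread('pics/top0.png');s=cv2.imread('pics/side0.png')
cv2.imwrite('pics/z1.png',zoom(t,245,135,365,265,4))
cv2.imwrite('pics/z2.png',zoom(t,380,260,560,350,4))
for n in('top','side'): print(-cal(n)[2].T@cal(n)[3])
E
```

```text
[ 501.94925112   49.1478435  1072.1459787 ]
[381.64399278 832.14262679 668.52161359]
```

View pics/z1.png

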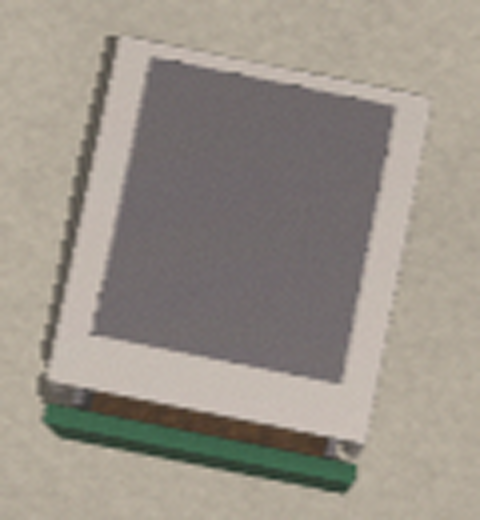

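View pics/z2.png

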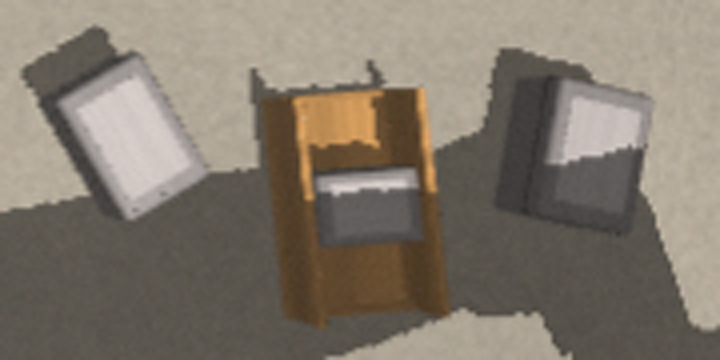

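Run:
```python
from h import *
def Z(pts,x0,y0): return (np.array(pts,float)+.5)/4-.5+[x0,y0]
def rep(nm,P):
    P=P[:,:2];c=P.mean(0);e=[P[(i+1)%4]-P[i] for i in range(4)]
    print(nm,c.round(1),[ (round(np.hypot(*v),1),round(np.degrees(np.arctan2(v[1],v[0])),1)) for v in e])
rep('cab',onz('top',Z([(116,37),(430,98),(362,443),(47,382)],245,135),92))
rep('stall',onz('top',Z([(263,97),(425,88),(449,315),(288,322)],380,260),55))
rep('can',onz('top',Z([(316,171),(416,167),(422,240),(320,246)],380,260),48))
t=cv2.imread('pics/top0.png').astype(int)
g=onz('top',Z([(44,403),(355,462)],245,135),84);print('front top edge',g)
# plate
for n in('top','side'):
    im=cv2.imread(f'pics/{n}0.png');hsv=cv2.cvtColor(im,cv2.COLOR_BGR2HSV)
    u,v=(188,310) if n=='top' else (352,372)
    print(hsv[v,u], hsv[v,u+45])
    ref=im[v-8:v+8,u-8:u+8].reshape(-1,3).mean(0)
    m=(np.abs(im.astype(int)-ref).max(2)<22).astype(np.uint8)
    m=cv2.morphologyEx(m,cv2.MORPH_OPEN,np.ones((5,5)))
    k,l,st,ce=cv2.connectedComponentsWithStats(m);i=l[v,u];print(n,st[i],ce[i])
    c=max(cv2.findContours((l==i).astype(np.uint8),0,1)[0],key=cv2.contourArea)
    P=onz(n,c.reshape(-1,2),10)[:,:2]
    (cx,cy),r=cv2.minEnclosingCircle(P.astype(np.float32));print('plate',cx,cy,r,P.mean(0))
```

```text
cab [709.4  53.9] [(np.float64(178.9), np.float64(-99.5)), (np.float64(198.3), np.float64(169.8)), (np.float64(175.9), np.float64(80.3)), (np.float64(197.8), np.float64(-9.3))]
stall [ 458.4 -324.5] [(np.float64(93.8), np.float64(-85.7)), (np.float64(128.0), np.float64(-174.9)), (np.float64(92.0), np.float64(93.4)), (np.float64(126.6), np.float64(5.9))]
can [ 457.5 -334.2] [(np.float64(58.0), np.float64(-86.7)), (np.float64(41.4), np.float64(-176.2)), (np.float64(59.0), np.float64(94.3)), (np.float64(42.4), np.float64(2.4))]
front top edge [[615.93776431 159.48449602  84.        ]
 [587.14452178 -12.85003356  84.        ]]
[ 14  27 144] [ 18  35 188]
top [ 155  279   65   64 3308] [187.2019347  310.56952842]
plate 446.9618835449219 318.8197937011719 75.8258056640625 [447.85949965 320.42991683]
[ 22  22 129] [ 23  33 168]
side [ 309  337   87   68 4625] [352.55221622 370.58789189]
plate 448.3555603027344 321.456787109375 76.60851287841797 [446.25015212 321.77206564]
```

>>> carry_out([
  [[0, 0, 0, -0.142, 0], [0, 0, 0, -0.142, 0], [0, 0, 0, -0.142, 0], [0, 0, 0, -0.142, 0], [0, 0, 0, -0.142, 0], [0, 0, 0, -0.142, 0], [0, 0, 0, -0.142, 0], [0, 0, 0, -0.142, 0], [0, 0, 0, -0.142, 0], [0, 0, 0, -0.142, 0]],
], squeeze=40)

```text
t: 1.1
position: [250.0, -572.4, 303.2]
eef_rot: [-3.142, -0.001, 1.838]
ft_force: [-0.4, 0.7, -0.1]
opening: -0.1
```

```bash
cat >> h.py <<'E'
def to(P,yaw=None):
    o=arm.get_obs();p=o['position'];y=o['eef_rot'][2] if yaw is None else yaw
    d=np.array(P)-p
    print('t',round(o['t'],2),'pos',p.round(1),'rot',o['eef_rot'].round(4),'F',o['ft_force'].round(1),'open',round(o['opening'],1))
    print('tool d mm',round(d[0]*np.cos(y)+d[1]*np.sin(y),1),round(d[0]*np.sin(y)-d[1]*np.cos(y),1),round(-d[2],1))
CAB=np.array([709.4,53.9]);CY=-0.1693
def cab(x,y,z): c,s=np.cos(CY),np.sin(CY);return [CAB[0]+c*x-s*y,CAB[1]+s*x+c*y,z]
E
python3 -c "
from h import *
print(cab(-170,0,0));to(cab(-170,0,260),2.9723)"
```

```text
[np.float64(541.8304979770837), np.float64(82.54370771726077), 0]
t 1.1 pos [ 250.  -572.4  303.2] rot [-3.1416e+00 -1.3000e-03  1.8377e+00] F [-0.4  0.7 -0.1] open -0.1
tool d mm -177.3 694.7 43.2
```

>>> carry_out([
  [[0, 0, 0, -0.142, 0], [0, 0, 0, -0.142, 0], [0, 0, 0, -0.142, 0], [0, 0, 0, -0.142, 0], [0, 0, 0, -0.142, 0], [0, 0, 0, -0.142, 0], [0, 0, 0, -0.142, 0], [0, 0, 0, -0.142, 0], [-0.011, 0.0435, 0, 0, 0], [-0.011, 0.0435, 0, 0, 0]],
])

```text
t: 2.1
position: [286.7, -490.5, 303.0]
eef_rot: [3.14, -0.0, 2.966]
ft_force: [1.0, -0.5, 0.4]
opening: 0.0
```

>>> carry_out([
  [[-0.011, 0.0435, 0, 0, 0], [-0.011, 0.0435, 0, 0, 0], [-0.011, 0.0435, 0, 0, 0], [-0.011, 0.0435, 0, 0, 0], [-0.011, 0.0435, 0, 0, 0], [-0.011, 0.0435, 0, 0, 0], [-0.011, 0.0435, 0, 0, 0], [-0.011, 0.0435, 0, 0, 0], [-0.011, 0.0435, 0, 0, 0], [-0.011, 0.0435, 0.01, 0, 0]],
])

```text
t: 3.1
position: [471.5, -79.8, 294.9]
eef_rot: [-3.141, 0.003, 2.968]
ft_force: [1.5, -1.1, 0.2]
opening: 0.3
```

```bash
python3 -c "
from h import *
to(cab(-165,0,103),2.9723)"
```

```text
t 3.1 pos [471.5 -79.8 294.9] rot [-3.1412e+00  2.8000e-03  2.9678e+00] F [ 1.5 -1.1  0.2] open 0.3
tool d mm -47.0 171.9 191.9
```

>>> carry_out([
  [[-0.011, 0.042, 0.02, 0, 0], [-0.011, 0.042, 0.02, 0, 0], [-0.011, 0.042, 0.02, 0, 0], [-0.011, 0.042, 0.02, 0, 0], [0, 0, 0.04, 0, 0], [0, 0, 0.04, 0, 0], [0, 0, 0.02, 0, 0], [0, 0, 0, 0, 0], [0, 0, 0, 0, 0], [0, 0, 0, 0, 0]],
])

```text
t: 4.1
position: [544.2, 76.3, 115.6]
eef_rot: [3.141, 0.003, 2.968]
ft_force: [0.1, -0.6, 0.0]
opening: -0.3
```

```bash
python3 -c "
from h import *
to(cab(-133,0,103),2.9723)
cv2.imwrite('pics/t1.png',zoom(arm.camera('top'),220,130,420,280,4));cv2.imwrite('pics/s1.png',zoom(arm.camera('side'),170,130,370,280,4))"
```

```text
t 4.1 pos [544.2  76.3 115.6] rot [3.1410e+00 3.0000e-03 2.9676e+00] F [ 0.1 -0.6  0. ] open -0.3
tool d mm -33.6 5.7 12.6
```

View pics/s1.png

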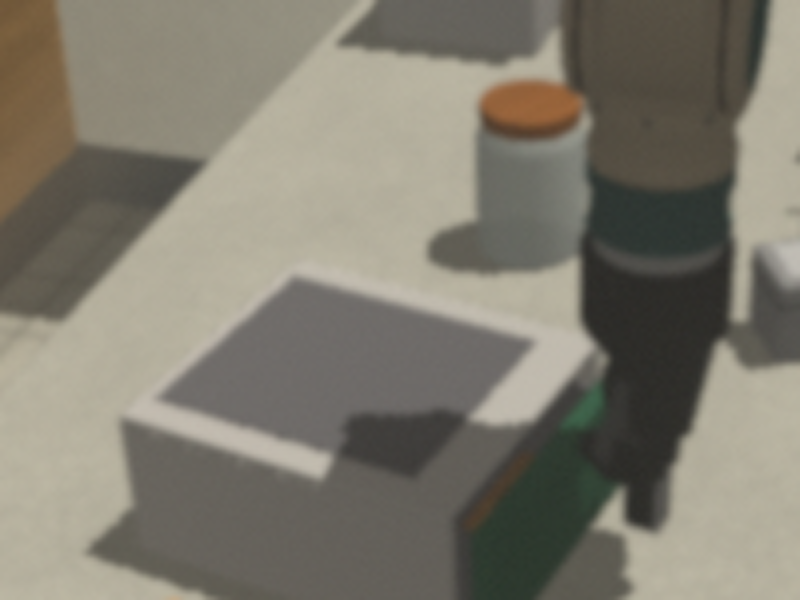

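View pics/t1.png

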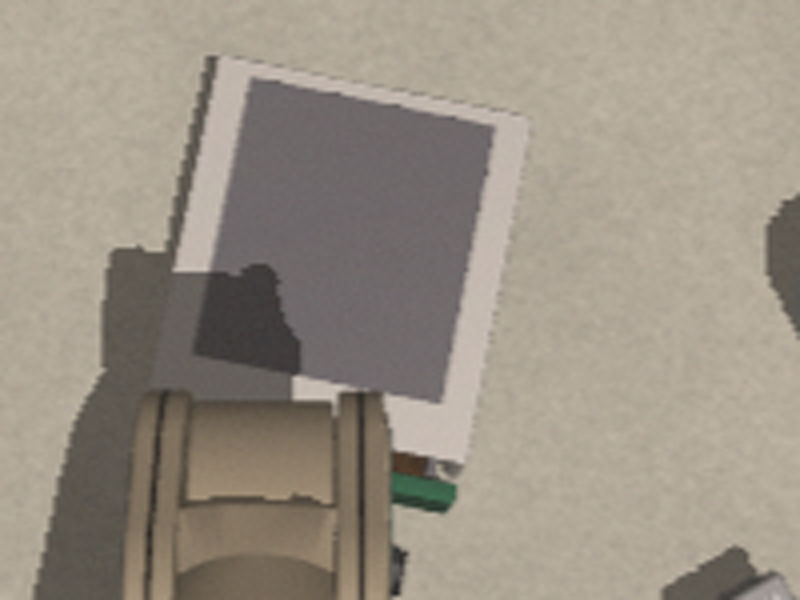

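>>> carry_out([
  [[-0.01, 0.005, 0.006, 0, 0], [-0.01, 0, 0.006, 0, 0], [-0.005, 0, 0, 0, 0], [-0.003, 0, 0, 0, 0], [-0.001, 0, 0, 0, 0], [-0.001, 0, 0, 0, 0], [-0.001, 0, 0, 0, 0], [-0.001, 0, 0, 0, 0], [-0.001, 0, 0, 0, 0], [-0.001, 0, 0, 0, 0]],
])

```text
t: 5.2
position: [576.0, 75.6, 101.6]
eef_rot: [-3.141, -0.003, 2.968]
ft_force: [-3.1, 0.5, 2.0]
opening: -0.0
```

>>> carry_out([
  [[-0.001, 0, 0, 0, 0], [-0.001, 0, 0, 0, 0], [-0.001, 0, 0, 0, 0], [-0.001, 0, 0, 0, 0], [0, 0, 0, 0, 0], [0, 0, 0, 0, 0], [0, 0, 0, 0, 0], [0, 0, 0, 0, 0], [0, 0, 0, 0, 0], [0, 0, 0, 0, 0]],
])

```text
t: 6.2
position: [577.8, 75.0, 100.8]
eef_rot: [-3.141, -0.007, 2.968]
ft_force: [-7.0, 0.8, 3.0]
opening: -0.1
```

```bash
python3 -c "
from h import *
to(cab(-132,0,103),2.9723)"
```

```text
t 6.2 pos [577.8  75.  100.8] rot [-3.1408 -0.007   2.9679] F [-7.   0.8  3. ] open -0.1
tool d mm -1.3 1.4 -2.2
```

>>> carry_out([
  [[-0.001, 0, 0, 0, 0], [-0.001, 0, 0, 0, 0], [-0.001, 0, 0, 0, 0], [-0.001, 0, 0, 0, 0], [-0.001, 0, 0, 0, 0], [-0.001, 0, 0, 0, 0], [0, 0, 0, 0, 0], [0, 0, 0, 0, 0], [0, 0, 0, 0, 0], [0, 0, 0, 0, 0]],
])

```text
t: 7.2
position: [583.4, 74.0, 100.7]
eef_rot: [-3.141, -0.008, 2.968]
ft_force: [-8.1, 1.5, 3.6]
opening: 0.1
```

>>> carry_out([
  [[-0.001, 0, 0, 0, 0], [-0.001, 0, 0, 0, 0], [-0.001, 0, 0, 0, 0], [-0.001, 0, 0, 0, 0], [0, 0, 0, 0, 0], [0, 0, 0, 0, 0], [0, 0, 0, 0, 0], [0, 0, 0, 0, 0], [0, 0, 0, 0, 0], [0, 0, 0, 0, 0]],
])

```text
t: 8.2
position: [585.5, 73.5, 100.1]
eef_rot: [-3.14, -0.012, 2.968]
ft_force: [-11.6, 1.2, 4.3]
opening: -0.4
```

>>> carry_out([
  [[0.012, 0, 0, 0, 0], [0.02, 0, 0, 0, 0], [0.02, 0, 0, 0, 0], [0.02, 0, 0, 0, 0], [0.02, 0, 0, 0, 0], [0.01, 0, -0.01, 0, 0], [0, 0, -0.03, 0, 0], [0, 0, -0.03, 0, 0], [0, 0, -0.03, 0, 0], [0, 0, 0, 0, 0]],
])

```text
t: 9.2
position: [495.0, 90.9, 207.9]
eef_rot: [3.139, 0.013, 2.968]
ft_force: [1.1, -1.2, 0.1]
opening: -0.1
```

```bash
python3 -c "
from h import *
to(cab(-132,0,103),2.9723)
cv2.imwrite('pics/s2.png',zoom(arm.camera('side'),170,130,370,280,4))"
```

```text
t 9.2 pos [495.   90.9 207.9] rot [3.1389 0.0125 2.9679] F [ 1.1 -1.2  0.1] open -0.1
tool d mm -85.5 -0.3 104.9
```

View pics/s2.png

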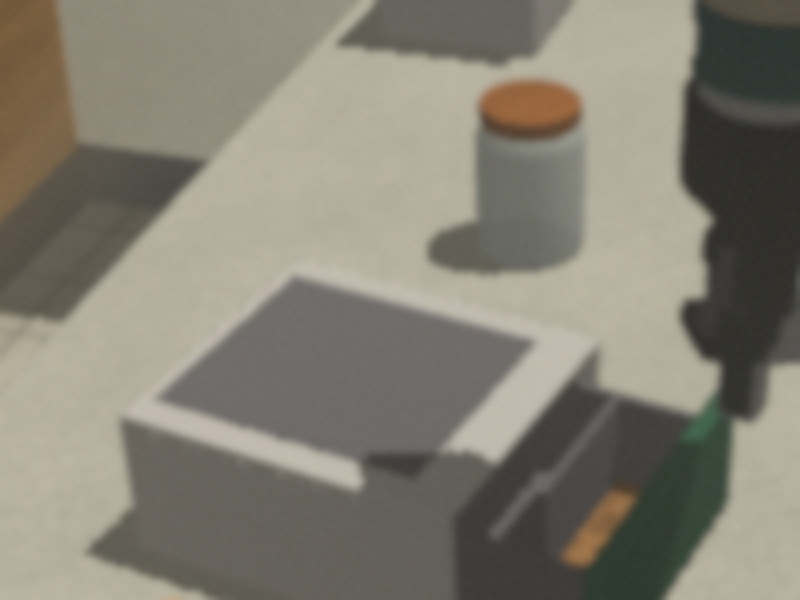

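>>> carry_out([
  [[-0.035, 0, 0, 0, 0], [-0.035, 0, 0, 0, 0], [0, 0, 0, 0, 0], [0, 0, 0.03, 0, 0], [0, 0, 0.03, 0, 0], [0, 0, 0.03, 0, 0], [0, 0, 0, 0, 0], [0, 0, 0, 0, 0], [0.005, 0, 0, 0, 0], [0.005, 0, 0, 0, 0]],
])

```text
t: 10.25
position: [551.1, 80.4, 113.9]
eef_rot: [3.141, 0.004, 2.968]
ft_force: [1.9, -0.9, 0.6]
opening: 0.2
```

>>> carry_out([
  [[0.008, 0, 0, 0, 0], [0.008, 0, 0, 0, 0], [0.008, 0, 0, 0, 0], [0.008, 0, 0, 0, 0], [0.008, 0, 0, 0, 0], [0.008, 0, 0, 0, 0], [0.008, 0, 0, 0, 0], [0.006, 0, 0, 0, 0], [0, 0, 0, 0, 0], [0, 0, 0, 0, 0]],
])

```text
t: 11.25
position: [487.7, 91.1, 111.6]
eef_rot: [-3.141, -0.002, 2.968]
ft_force: [0.9, -0.6, 0.3]
opening: -0.0
```

```bash
python3 -c "
from h import *
to(cab(-221,0,103),2.9723)
cv2.imwrite('pics/s3.png',zoom(arm.camera('side'),170,130,370,280,4))"
```

```text
t 11.25 pos [487.7  91.1 111.6] rot [-3.1414e+00 -1.6000e-03  2.9680e+00] F [ 0.9 -0.6  0.3] open -0.0
tool d mm -3.8 0.7 8.6
```

View pics/s3.png

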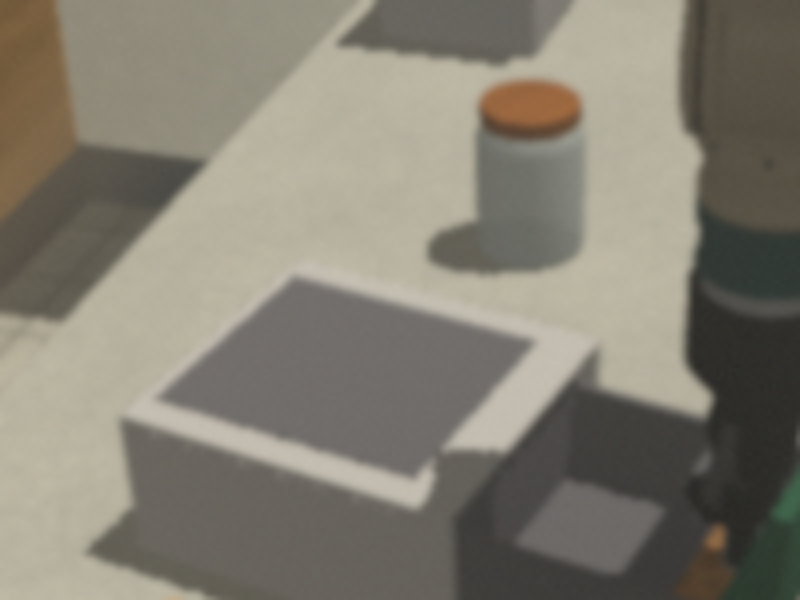

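>>> carry_out([
  [[-0.004, 0, -0.02, 0, 0], [0, 0, -0.04, 0, 0], [0, 0, -0.04, 0, 0], [0, 0, -0.04, 0.133, 0], [0, 0, -0.03, 0.133, 0], [0, 0, 0, 0.133, 0], [0, 0, 0, 0.133, 0], [0, 0, 0, 0.133, 0], [0, 0, 0, 0.133, 0], [0, 0, 0, 0.133, 0]],
])

```text
t: 12.3
position: [491.5, 90.3, 281.1]
eef_rot: [-3.139, -0.002, 2.031]
ft_force: [-0.5, -0.8, 1.1]
opening: -0.0
```

>>> carry_out([
  [[0, 0, 0, 0.133, 0], [0, 0, 0, 0.133, 0], [0, 0, 0, 0.133, 0.07], [-0.047, -0.0065, 0, 0, 0.07], [-0.047, -0.0065, 0, 0, 0.07], [-0.047, -0.0065, 0, 0, 0.07], [-0.047, -0.0065, 0, 0, 0.07], [-0.047, -0.0065, 0, 0, 0.07], [-0.047, -0.0065, 0, 0, 0.07], [-0.047, -0.0065, 0, 0, 0.07]],
])

```text
t: 13.3
position: [467.9, -242.3, 281.2]
eef_rot: [-3.14, -0.002, 1.638]
ft_force: [-0.2, 0.7, 0.2]
opening: 70.0
```

```bash
python3 -c "
from h import *
to([457.5,-334.2,200],1.641)
im=arm.camera('side');cv2.imwrite('pics/s4.png',zoom(im,190,180,390,330,4));cv2.imwrite('pics/s5.png',zoom(im,340,110,460,230,4))"
```

```text
t 13.3 pos [ 467.9 -242.3  281.2] rot [-3.1398e+00 -2.0000e-03  1.6376e+00] F [-0.2  0.7  0.2] open 70.0
tool d mm -90.9 -16.8 81.2
```

View pics/s4.png

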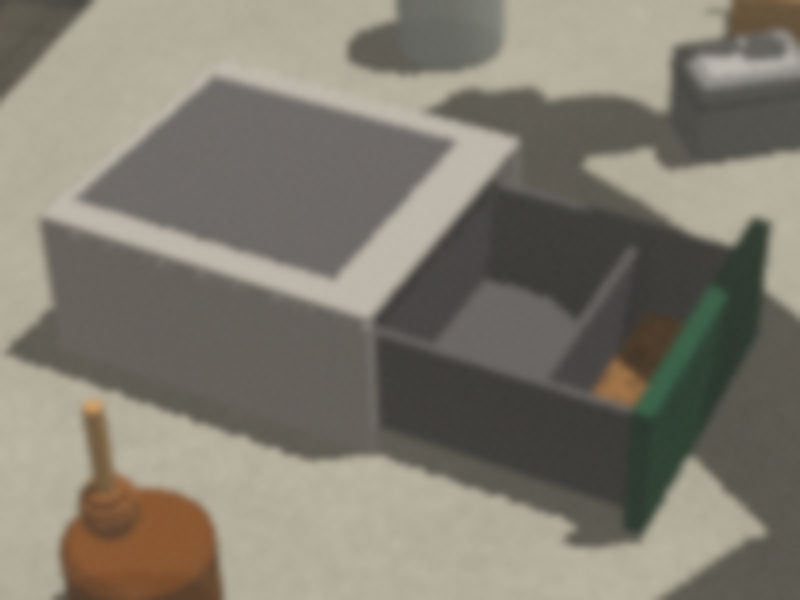

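View pics/s5.png

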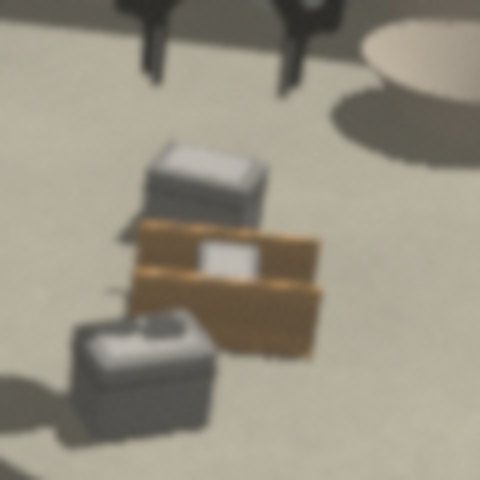

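>>> carry_out([
  [[-0.03, -0.0056, 0.02, 0, 0.07], [-0.03, -0.0056, 0.03, 0, 0.07], [-0.03, -0.0056, 0.03, 0, 0.07], [0, 0, 0, 0, 0.07], [0, 0, 0, 0, 0.07], [0, 0, 0, 0, 0.07], [0, 0, 0, 0, 0.07], [0, 0, 0, 0, 0.07], [0, 0, 0, 0, 0.07], [0, 0, 0, 0, 0.07]],
])

```text
t: 14.35
position: [458.7, -331.6, 202.5]
eef_rot: [3.141, 0.001, 1.638]
ft_force: [0.9, -0.1, -0.5]
opening: 70.0
```

```bash
python3 -c "
from h import *
to([457.5,-334.2,87],1.641)
print(proj('side',[[544.2,76.3,115.6-d] for d in (60,66,73,80,86)]))
im=arm.camera('side');cv2.imwrite('pics/s6.png',zoom(im,340,90,460,230,4))
im=arm.camera('top');cv2.imwrite('pics/t6.png',zoom(im,380,240,560,360,4))"
```

```text
t 14.35 pos [ 458.7 -331.6  202.5] rot [3.1409e+00 6.0000e-04 1.6384e+00] F [ 0.9 -0.1 -0.5] open 70.0
tool d mm -2.5 -1.3 115.5
[[332.37537416 255.40932433]
 [332.28700498 257.62139193]
 [332.18461795 260.1816778 ]
 [332.08299006 262.72014559]
 [331.99647996 264.87877971]]
```

View pics/s6.png

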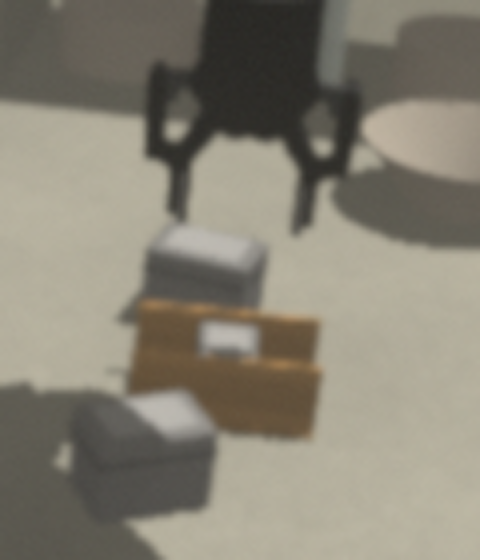

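View pics/t6.png

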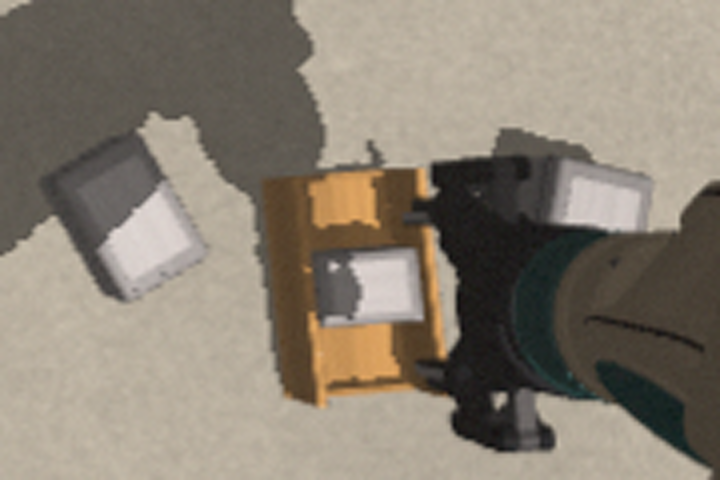

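```bash
python3 -c "
from h import *
Z=lambda p,x,y:(np.array(p,float)+.5)/4-.5+[x,y]
P=onz('top',Z([(313,251),(416,247),(424,320),(318,326)],380,240),48);print(P.mean(0),P)
print(onz('top',Z([(546,160),(530,290)],380,240),45))
P=onz('side',Z([(203,320),(260,324)],340,90),48);print(P)
"
```

```text
[ 457.52664626 -333.73378279   48.        ] [[ 476.71646866 -302.36455296   48.        ]
 [ 480.13263182 -361.98932808   48.        ]
 [ 438.86883571 -365.85644026   48.        ]
 [ 434.38864884 -304.72480985   48.        ]]
[[ 531.52586773 -440.14656105   45.        ]
 [ 456.83820304 -428.94619542   45.        ]]
[[ 479.123023   -358.78186756   48.        ]
 [ 439.1737795  -364.76442836   48.        ]]
```

>>> carry_out([
  [[-0.002, -0.001, 0.02, 0, 0.07], [0, 0, 0.025, 0, 0.07], [0, 0, 0.025, 0, 0.07], [0, 0, 0.02, 0, 0.07], [0, 0, 0.015, 0, 0.07], [0, 0, 0.01, 0, 0.07], [0, 0, 0, 0, 0.07], [0, 0, 0, 0, 0.07], [0, 0, 0, 0, 0.07], [0, 0, 0, 0, 0.07]],
])

```text
t: 15.45
position: [458.1, -334.5, 88.0]
eef_rot: [3.14, 0.001, 1.638]
ft_force: [0.1, -0.1, -0.2]
opening: 70.0
```

Centred, clear of the walls. Closing.

>>> carry_out([
  [[0, 0, 0, 0, 0.03], [0, 0, 0, 0, 0.03], [0, 0, 0, 0, 0.03], [0, 0, 0, 0, 0.03], [0, 0, 0, 0, 0.03], [0, 0, 0, 0, 0.03], [0, 0, 0, 0, 0.03], [0, 0, 0, 0, 0.03], [0, 0, 0, 0, 0.03], [0, 0, 0, 0, 0.03]],
], squeeze=40)

```text
t: 16.45
position: [457.7, -334.3, 87.5]
eef_rot: [3.141, 0.001, 1.638]
ft_force: [-0.9, 0.8, 4.7]
opening: 41.5
```

```bash
python3 -c "
from h import *
to([457.5,-334.2,87],1.641)"
```

```text
t 16.45 pos [ 457.7 -334.3   87.5] rot [3.1411e+00 8.0000e-04 1.6377e+00] F [-0.9  0.8  4.7] open 41.5
tool d mm 0.1 -0.2 0.5
```

>>> carry_out([
  [[0, 0, -0.005, 0, 0.03], [0, 0, -0.015, 0, 0.03], [0, 0, -0.025, 0, 0.03], [0, 0, -0.03, 0, 0.03], [0, 0, -0.03, 0, 0.03], [0, 0, -0.03, 0.04, 0.03], [0, 0, -0.01, 0.07, 0.03], [0, 0, 0, 0.07, 0.03], [0, 0, 0, 0.056, 0.03], [0, 0, 0, 0, 0.03]],
])

```text
t: 17.45
position: [457.0, -333.4, 231.3]
eef_rot: [-3.14, -0.001, 1.402]
ft_force: [-0.2, -0.1, -2.1]
opening: 41.4
```

```bash
python3 -c "
from h import *
to([447.5,320.5,230],1.4015)
im=arm.camera('side');cv2.imwrite('pics/s7.png',zoom(im,340,40,500,230,3))"
```

```text
t 17.45 pos [ 457.  -333.4  231.3] rot [-3.1404e+00 -1.0000e-03  1.4020e+00] F [-0.2 -0.1 -2.1] open 41.4
tool d mm 643.0 -119.6 1.3
```

View pics/s7.png

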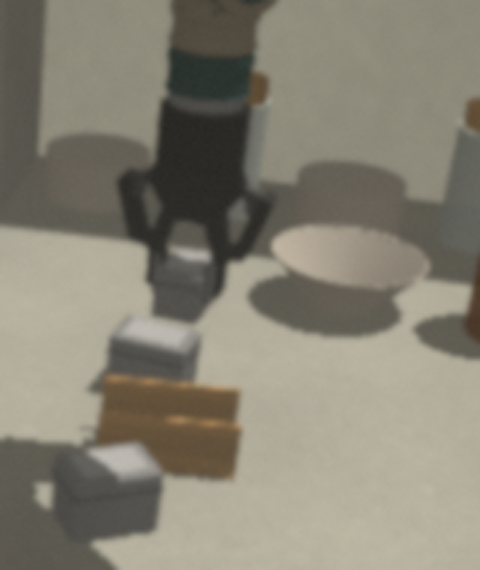

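>>> carry_out([
  [[0.02, -0.0037, 0, 0, 0.03], [0.035, -0.0065, 0, 0, 0.03], [0.045, -0.0084, 0, 0, 0.03], [0.045, -0.0084, 0, 0, 0.03], [0.045, -0.0084, 0, 0, 0.03], [0.045, -0.0084, 0, 0, 0.03], [0.045, -0.0084, 0, 0, 0.03], [0.045, -0.0084, 0, 0, 0.03], [0.045, -0.0084, 0, 0, 0.03], [0.045, -0.0084, 0, 0, 0.03]],
])

```text
t: 18.5
position: [449.5, 90.6, 231.7]
eef_rot: [-3.141, -0.0, 1.403]
ft_force: [1.5, -0.1, -1.9]
opening: 41.7
```

>>> carry_out([
  [[0.045, -0.0084, 0, 0, 0.03], [0.045, -0.0084, 0, 0, 0.03], [0.045, -0.0084, 0, 0, 0.03], [0.04, -0.0074, 0, 0, 0.03], [0.03, -0.0056, 0, 0, 0.03], [0.015, -0.0028, 0.02, 0, 0.03], [0.008, -0.0012, 0.03, 0, 0.03], [0, 0, 0.03, 0, 0.03], [0, 0, 0.02, 0, 0.03], [0, 0, 0.01, 0, 0.03]],
])

```text
t: 19.5
position: [444.9, 319.4, 119.3]
eef_rot: [-3.137, 0.003, 1.403]
ft_force: [-1.0, -0.1, -1.6]
opening: 41.4
```

```bash
python3 -c "
from h import *
to([447.5,320.5,94.5],1.4015)"
```

```text
t 19.5 pos [444.9 319.4 119.3] rot [-3.1370e+00  3.1000e-03  1.4034e+00] F [-1.  -0.1 -1.6] open 41.4
tool d mm 1.5 2.4 24.8
```

>>> carry_out([
  [[0.001, 0.002, 0.01, 0, 0.03], [0, 0, 0.006, 0, 0.03], [0, 0, 0.003, 0, 0.03], [0, 0, 0.002, 0, 0.03], [0, 0, 0.001, 0, 0.03], [0, 0, 0.001, 0, 0.03], [0, 0, 0, 0, 0.03], [0, 0, 0, 0, 0.03], [0, 0, 0, 0, 0.03], [0, 0, 0, 0, 0.03]],
])

```text
t: 20.5
position: [449.9, 320.7, 99.0]
eef_rot: [3.141, -0.0, 1.402]
ft_force: [-0.1, 0.4, -1.4]
opening: 41.4
```

>>> carry_out([
  [[0, 0, 0.001, 0, 0.03], [0, 0, 0.001, 0, 0.03], [0, 0, 0.001, 0, 0.03], [0, 0, 0.001, 0, 0.03], [0, 0, 0.0005, 0, 0.03], [0, 0, 0, 0, 0.03], [0, 0, 0, 0, 0.03], [0, 0, 0, 0, 0.03], [0, 0, 0, 0, 0.03], [0, 0, 0, 0, 0.03]],
])

```text
t: 21.5
position: [449.8, 320.6, 94.5]
eef_rot: [-3.142, 0.0, 1.402]
ft_force: [-2.0, -0.5, 0.5]
opening: 41.6
```

>>> carry_out([
  [[0, 0, 0.0005, 0, 0.03], [0, 0, 0.0005, 0, 0.03], [0, 0, 0, 0, 0.03], [0, 0, 0, 0, 0.05], [0, 0, 0, 0, 0.07], [0, 0, 0, 0, 0.07], [0, 0, 0, 0, 0.07], [0, 0, 0, 0, 0.07], [0, 0, 0, 0, 0.07], [0, 0, 0, 0, 0.07]],
])

```text
t: 22.5
position: [449.9, 320.6, 93.3]
eef_rot: [-3.142, 0.0, 1.402]
ft_force: [0.1, 0.2, -0.4]
opening: 70.5
```

```bash
python3 -c "
from h import *
to([447.5,320.5,94.5],1.4015)"
```

```text
t 22.5 pos [449.9 320.6  93.3] rot [-3.1415  0.      1.4018] F [ 0.1  0.2 -0.4] open 70.5
tool d mm -0.5 -2.3 -1.2
```

>>> carry_out([
  [[0, 0, -0.01, 0, 0.07], [0, 0, -0.03, 0, 0.07], [0, 0, -0.04, 0, 0.085], [0, 0, -0.02, -0.1428, 0.085], [0, 0, 0, -0.1428, 0.085], [0, 0, 0, -0.1428, 0.085], [0, 0, 0, -0.1428, 0.085], [0, 0, 0, -0.1428, 0.085], [0, 0, 0, -0.1428, 0.085], [0, 0, 0, -0.1428, 0.085]],
])

```text
t: 23.5
position: [450.0, 320.7, 194.3]
eef_rot: [3.141, 0.0, 2.407]
ft_force: [0.1, -0.0, -0.5]
opening: 85.0
```

>>> carry_out([
  [[0, 0, 0, -0.1428, 0.085], [0, 0, 0, -0.1428, 0.085], [0, 0, 0, -0.1428, 0.085], [0, 0, 0, -0.1428, 0.085], [0, 0, 0, 0, 0.085], [0, 0, 0, 0, 0.085], [0, 0, 0, 0, 0.085], [0, 0, 0, 0, 0.085], [0, 0, 0, 0, 0.085], [0, 0, 0, 0, 0.085]],
])

```text
t: 24.5
position: [449.9, 320.6, 193.4]
eef_rot: [-3.142, -0.0, 2.972]
ft_force: [-0.4, 0.5, 0.3]
opening: 85.0
```

```bash
python3 -c "
from h import *
to([449.9,320.6,89],2.972)
im=arm.camera('side');cv2.imwrite('pics/s8.png',zoom(im,280,250,430,420,4))
im=arm.camera('top');cv2.imwrite('pics/t8.png',zoom(im,110,220,290,350,4))"
```

```text
t 24.5 pos [449.9 320.6 193.4] rot [-3.1416e+00 -1.0000e-04  2.9721e+00] F [-0.4  0.5  0.3] open 85.0
tool d mm -0.0 -0.0 104.4
```

View pics/s8.png

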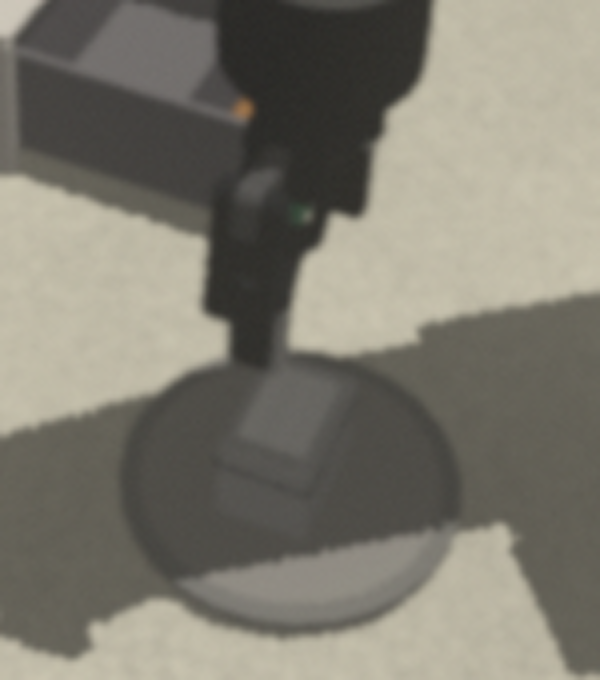

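View pics/t8.png

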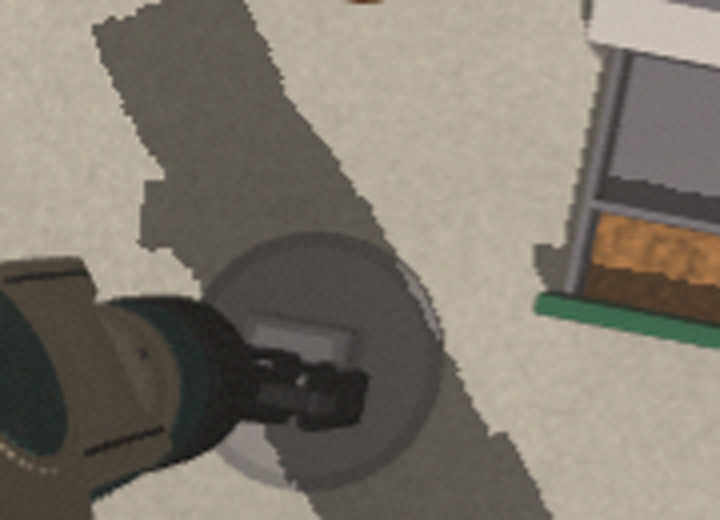

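```bash
python3 -c "
from h import *
Z=lambda p,x,y:(np.array(p,float)+.5)/4-.5+[x,y]
P=onz('side',Z([(222,458),(310,490),(357,378),(278,357)],280,250),55);print(P.mean(0),P)
"
```

```text
[448.98214802 325.47707579  55.        ] [[472.64528758 353.00746017  55.        ]
 [434.61063349 359.40146093  55.        ]
 [426.75629913 296.08502809  55.        ]
 [461.91637189 293.41435398  55.        ]]
```

>>> carry_out([
  [[0, 0, 0.02, 0, 0.085], [0, 0, 0.03, 0, 0.085], [0, 0, 0.025, 0, 0.085], [0, 0, 0.015, 0, 0.085], [0, 0, 0.01, 0, 0.085], [0, 0, 0.004, 0, 0.085], [0, 0, 0, 0, 0.085], [0, 0, 0, 0, 0.085], [0, 0, 0, 0, 0.085], [0, 0, 0, 0, 0.085]],
])

```text
t: 25.6
position: [450.5, 320.9, 90.3]
eef_rot: [3.141, 0.001, 2.973]
ft_force: [-0.4, -1.0, 1.0]
opening: 85.2
```

```bash
python3 -c "
from h import *
to([449.9,320.6,89],2.972)
im=arm.camera('side');cv2.imwrite('pics/s9.png',zoom(im,280,250,430,420,4))
im=arm.camera('top');cv2.imwrite('pics/t9.png',zoom(im,110,220,290,350,4))"
```

```text
t 25.6 pos [450.5 320.9  90.3] rot [3.1406e+00 1.3000e-03 2.9726e+00] F [-0.4 -1.   1. ] open 85.2
tool d mm 0.5 -0.4 1.3
```

View pics/s9.png

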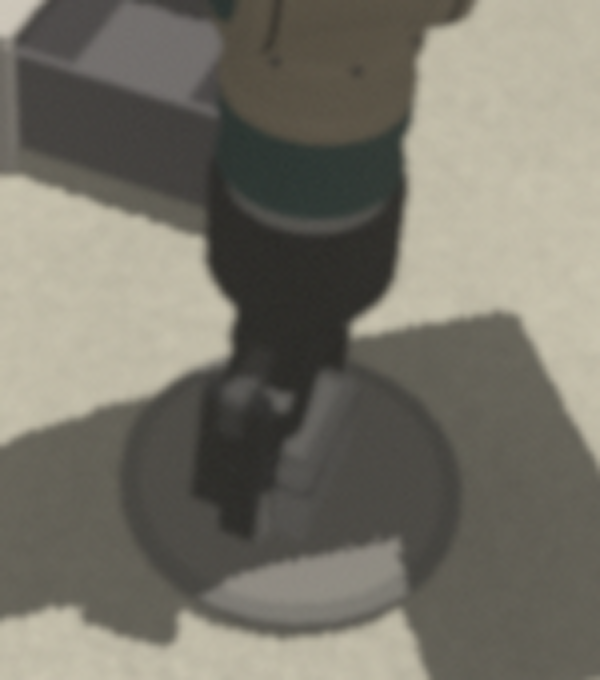

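```bash
python3 -c "
from h import *
c,s=np.cos(CY),np.sin(CY)
def T(x,y,z): return [450.5+c*x-s*y,320.9+s*x+c*y,z]
Q=lambda P:((proj('side',P)-[280,250]+.5)*4-.5).round()
print('finger tip corners',Q([T(11,43,22),T(-11,43,22),T(11,56,22),T(-11,56,22)]).tolist())
print('can top', Q([T(21,30,55),T(-21,30,55),T(-21,-30,55),T(21,-30,55)]).tolist())
print('can bot', Q([T(21,30,10),T(-21,30,10)]).tolist())
"
```

```text
finger tip corners [[224.0, 525.0], [273.0, 544.0], [212.0, 549.0], [261.0, 568.0]]
can top [[217.0, 445.0], [312.0, 479.0], [362.0, 377.0], [271.0, 346.0]]
can bot [[213.0, 512.0], [305.0, 546.0]]
```

View pics/t9.png

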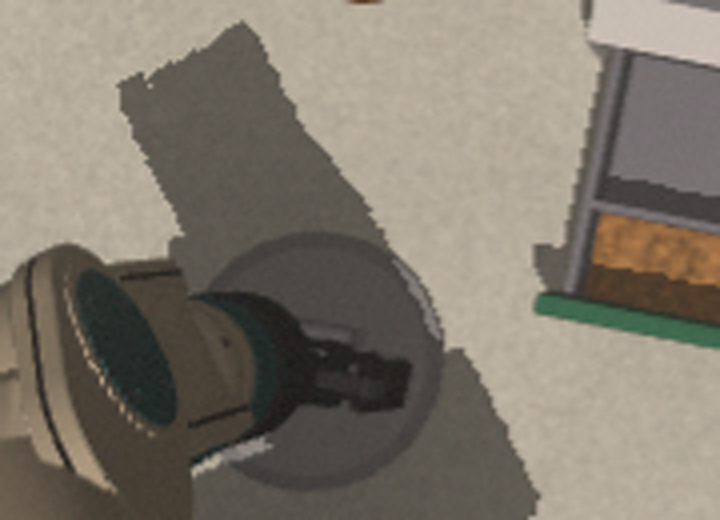

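>>> carry_out([
  [[0, 0, 0, 0, 0.075], [0, 0, 0, 0, 0.07], [0, 0, 0, 0, 0.066], [0, 0, 0, 0, 0.063], [0, 0, 0, 0, 0.06], [0, 0, 0, 0, 0.055], [0, 0, 0, 0, 0.05], [0, 0, 0, 0, 0.05], [0, 0, 0, 0, 0.05], [0, 0, 0, 0, 0.05]],
], squeeze=45)

```text
t: 26.7
position: [449.9, 320.6, 89.6]
eef_rot: [-3.141, 0.0, 2.973]
ft_force: [-1.0, -1.4, 4.0]
opening: 59.3
```

```bash
python3 -c "
from h import *
to([449.9,320.6,89],2.972)
im=arm.camera('side');cv2.imwrite('pics/s10.png',zoom(im,280,250,430,420,4))"
```

```text
t 26.7 pos [449.9 320.6  89.6] rot [-3.1413e+00  2.0000e-04  2.9726e+00] F [-1.  -1.4  4. ] open 59.3
tool d mm 0.0 0.0 0.6
```

View pics/s10.png

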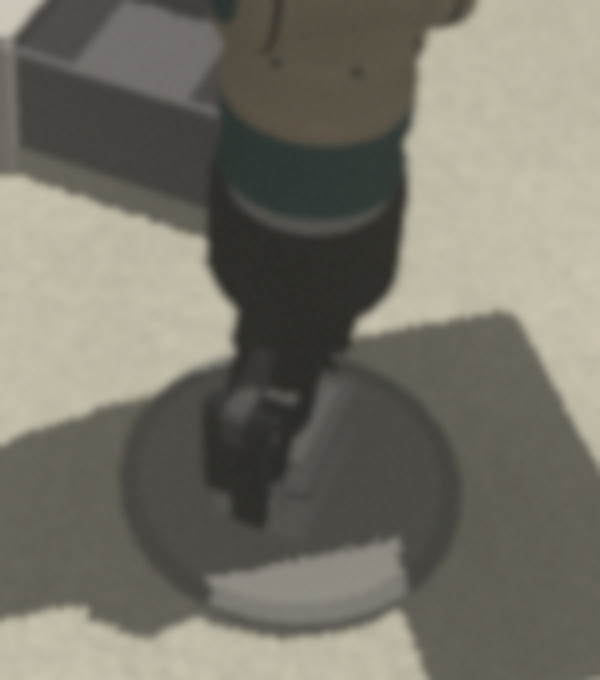

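>>> carry_out([
  [[0, 0, -0.003, 0, 0.05], [0, 0, -0.01, 0, 0.05], [0, 0, -0.02, 0, 0.05], [0, 0, -0.03, 0, 0.05], [0, 0, -0.03, 0, 0.05], [0, 0, -0.02, 0, 0.05], [0, 0, 0, 0, 0.05], [0, 0, 0, 0, 0.05], [0, 0, 0, 0, 0.05], [0, 0, 0, 0, 0.05]],
])

```text
t: 27.75
position: [448.8, 320.1, 200.6]
eef_rot: [-3.139, -0.003, 2.973]
ft_force: [-0.3, -0.3, -1.5]
opening: 59.8
```

```bash
python3 -c "
from h import *
to([449.9,320.6,89],2.972)
im=arm.camera('top');cv2.imwrite('pics/t11.png',zoom(im,225,130,375,310,4))
im=arm.camera('side');cv2.imwrite('pics/s11.png',zoom(im,260,200,430,340,4))
"
```

```text
t 27.75 pos [448.8 320.1 200.6] rot [-3.1395e+00 -2.9000e-03  2.9726e+00] F [-0.3 -0.3 -1.5] open 59.8
tool d mm -1.0 0.7 111.6
```

View pics/t11.png

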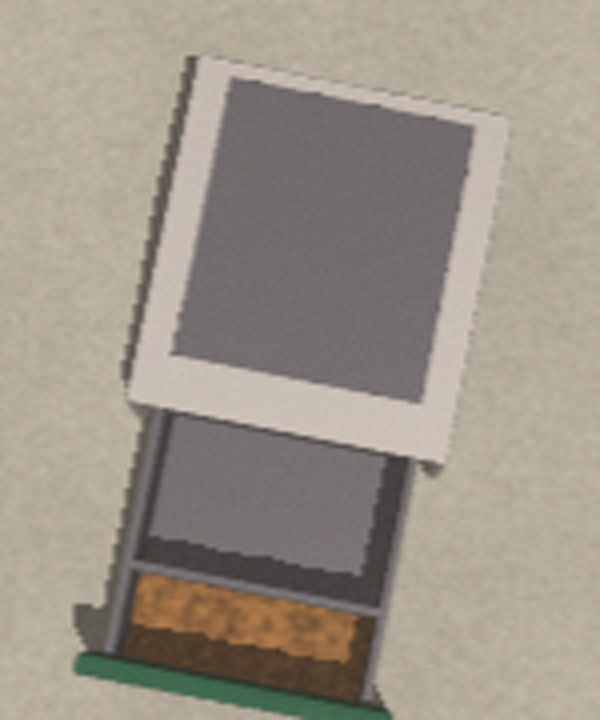

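View pics/s11.png

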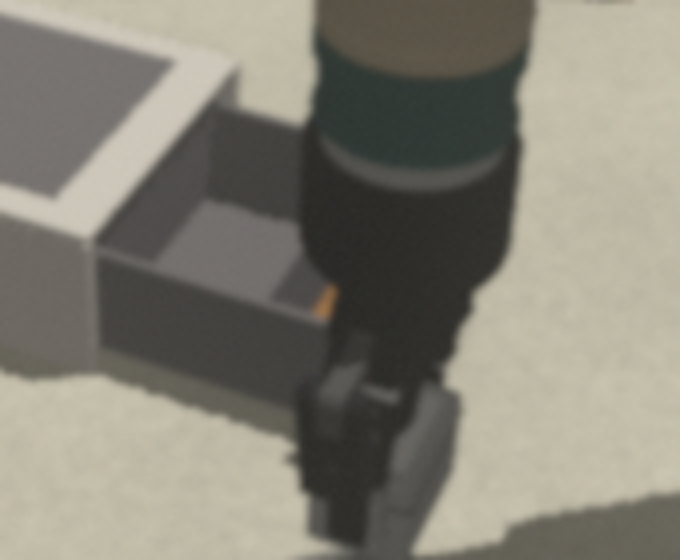

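```bash
python3 -c "
from h import *
Z=lambda p,x,y:(np.array(p,float)+.5)/4-.5+[x,y]
c,s=np.cos(CY),np.sin(CY)
def C(P): d=P[:,:2]-CAB;return np.c_[d[:,0]*c+d[:,1]*s,-d[:,0]*s+d[:,1]*c].round(1)
rm=lambda p,z: print(C(onz('top',Z(p,225,130),z)).tolist())
rm([(82,653),(390,711)],84) # front inner edge
rm([(135,563),(382,606)],70) # divider rear
rm([(135,575),(380,614)],70) # divider front
rm([(106,654),(372,700)],70) # side walls outer near front
to(cab(-206,0,200),2.972)
"
```

```text
[[-237.7, 85.2], [-237.2, -85.4]]
[[-184.1, 68.4], [-181.6, -70.8]]
[[-190.6, 67.1], [-186.2, -70.6]]
[[-236.2, 73.9], [-233.6, -75.1]]
t 27.85 pos [449.2 320.3 201. ] rot [-3.1400e+00 -2.1000e-03  2.9726e+00] F [ 0.   0.4 -1.4] open 59.4
tool d mm -95.5 -218.7 1.0
```

```bash
python3 -c "
from h import *
for D in (128.5,118):
  print(D,((proj('side',[cab(-109-D,88,84),cab(-121-D,88,84),cab(-121-D,88,4),cab(-109-D,-88,84),cab(-121-D,-88,84),cab(-78.5-D-5,70,70)])-[190,180]+.5)*4-.5).round().tolist())
"
```

```text
128.5 [[632.0, 408.0], [656.0, 415.0], [647.0, 536.0], [753.0, 212.0], [774.0, 217.0], [596.0, 392.0]]
118 [[612.0, 402.0], [635.0, 409.0], [627.0, 529.0], [735.0, 207.0], [756.0, 212.0], [576.0, 386.0]]
```

>>> carry_out([
  [[-0.006, -0.015, 0, 0, 0.05], [-0.012, -0.03, 0, 0, 0.05], [-0.016, -0.04, 0, 0, 0.05], [-0.016, -0.04, 0, 0, 0.05], [-0.016, -0.04, 0, 0, 0.05], [-0.012, -0.03, 0, 0, 0.05], [-0.008, -0.017, 0, 0, 0.05], [-0.003, -0.007, 0, 0, 0.05], [0, 0, 0, 0, 0.05], [0, 0, 0, 0, 0.05]],
])

```text
t: 28.85
position: [500.4, 90.1, 202.2]
eef_rot: [3.141, -0.001, 2.973]
ft_force: [0.6, 0.3, -2.1]
opening: 59.4
```

```bash
python3 -c "
from h import *
to(cab(-212.5,0,91.6),2.972)
im=arm.camera('top');cv2.imwrite('pics/t12.png',zoom(im,225,200,375,310,5))
im=arm.camera('side');cv2.imwrite('pics/s12.png',zoom(im,260,160,410,320,4))
"
```

```text
t 28.85 pos [500.4  90.1 202.2] rot [ 3.1412e+00 -7.0000e-04  2.9728e+00] F [ 0.6  0.3 -2.1] open 59.4
tool d mm 0.4 -0.5 110.6
```

View pics/t12.png

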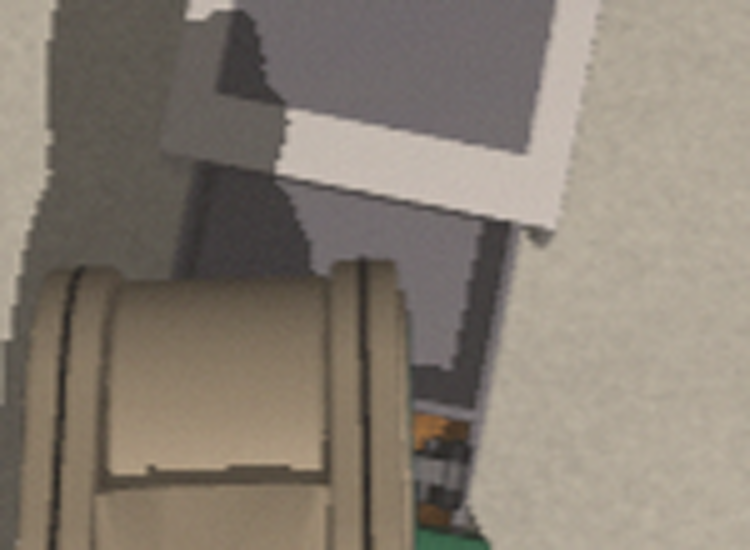

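View pics/s12.png

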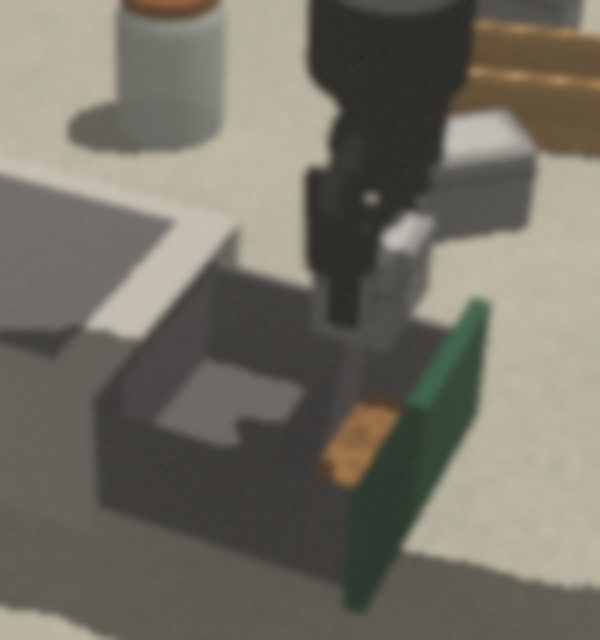

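```bash
python3 -c "
from h import *
for X in(-212.5,-217.5):
  print(((proj('side',[cab(X+21,30,122.6),cab(X-21,30,122.6),cab(X-21,30,167.6),cab(X-21,-30,167.6)])-[260,160]+.5)*4-.5).round().tolist())
"
```

```text
[[313.0, 331.0], [393.0, 353.0], [400.0, 277.0], [442.0, 214.0]]
[[323.0, 333.0], [403.0, 356.0], [410.0, 280.0], [452.0, 216.0]]
```

>>> carry_out([
  [[0, 0, 0.01, 0, 0.05], [0, 0, 0.015, 0, 0.05], [0, 0, 0.01, 0, 0.05], [0, 0, 0.007, 0, 0.05], [0, 0, 0.005, 0, 0.05], [0, 0, 0.005, 0, 0.05], [0, 0, 0.005, 0, 0.05], [0, 0, 0.005, 0, 0.05], [0, 0, 0.004, 0, 0.05], [0, 0, 0, 0, 0.05]],
])

```text
t: 29.95
position: [500.4, 89.7, 135.8]
eef_rot: [-3.141, -0.001, 2.973]
ft_force: [-0.2, 0.1, -1.8]
opening: 59.1
```

```bash
python3 -c "
from h import *
to(cab(-212.5,0,91.6),2.972)
im=arm.camera('side');cv2.imwrite('pics/s13.png',zoom(im,260,160,410,320,4))
"
```

```text
t 29.95 pos [500.4  89.7 135.8] rot [-3.1414e+00 -1.1000e-03  2.9726e+00] F [-0.2  0.1 -1.8] open 59.1
tool d mm 0.4 -0.1 44.2
```

View pics/s13.png

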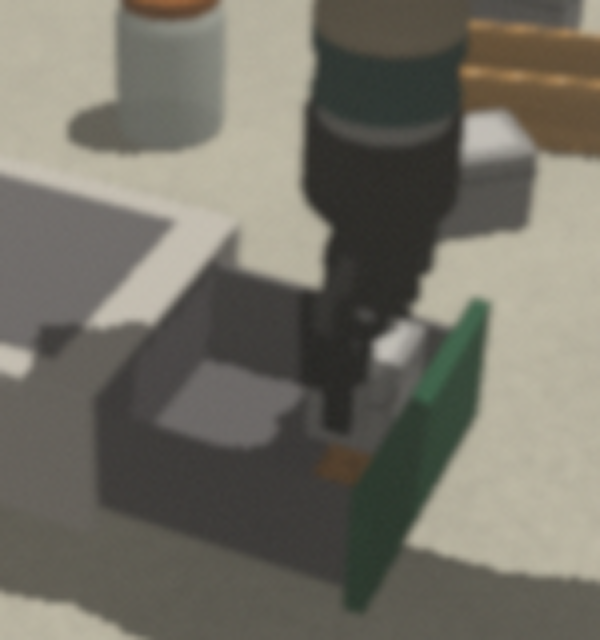

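>>> carry_out([
  [[0, 0, 0.006, 0, 0.05], [0, 0, 0.008, 0, 0.05], [0, 0, 0.008, 0, 0.05], [0, 0, 0.006, 0, 0.05], [0, 0, 0.005, 0, 0.05], [0, 0, 0.003, 0, 0.05], [0, 0, 0.002, 0, 0.05], [0, 0, 0, 0, 0.05], [0, 0, 0, 0, 0.05], [0, 0, 0, 0, 0.05]],
])

```text
t: 31.0
position: [501.1, 89.8, 98.7]
eef_rot: [3.141, 0.001, 2.973]
ft_force: [0.6, -0.0, -2.2]
opening: 59.3
```

>>> carry_out([
  [[0, 0, 0.001, 0, 0.05], [0, 0, 0.001, 0, 0.05], [0, 0, 0.001, 0, 0.05], [0, 0, 0.001, 0, 0.05], [0, 0, 0, 0, 0.05], [0, 0, 0, 0, 0.05], [0, 0, 0, 0, 0.05], [0, 0, 0, 0, 0.05], [0, 0, 0, 0, 0.05], [0, 0, 0, 0, 0.05]],
])

```text
t: 32.0
position: [500.8, 89.8, 94.4]
eef_rot: [3.142, -0.0, 2.973]
ft_force: [-0.3, -0.1, -2.4]
opening: 59.8
```

>>> carry_out([
  [[0, 0, 0.001, 0, 0.05], [0, 0, 0.001, 0, 0.05], [0, 0, 0.001, 0, 0.05], [0, 0, 0, 0, 0.05], [0, 0, 0, 0, 0.05], [0, 0, 0, 0, 0.05], [0, 0, 0, 0, 0.05], [0, 0, 0, 0, 0.05], [0, 0, 0, 0, 0.05], [0, 0, 0, 0, 0.05]],
])

```text
t: 33.0
position: [501.0, 89.8, 91.6]
eef_rot: [3.142, 0.001, 2.973]
ft_force: [0.4, -0.1, 0.3]
opening: 59.7
```

>>> carry_out([
  [[0, 0, 0.0005, 0, 0.05], [0, 0, 0, 0, 0.05], [0, 0, 0, 0, 0.05], [0, 0, 0, 0, 0.065], [0, 0, 0, 0, 0.075], [0, 0, 0, 0, 0.08], [0, 0, 0, 0, 0.08], [0, 0, 0, 0, 0.08], [0, 0, 0, 0, 0.08], [0, 0, 0, 0, 0.08]],
])

```text
t: 34.0
position: [500.8, 89.8, 90.9]
eef_rot: [3.142, -0.0, 2.973]
ft_force: [0.0, -0.5, -0.1]
opening: 79.8
```

>>> carry_out([
  [[0, 0, -0.005, 0, 0.08], [0, 0, -0.015, 0, 0.08], [0, 0, -0.03, 0, 0.08], [0, 0, -0.04, 0, 0.08], [0, 0, -0.03, 0, 0.08], [0.03, 0, 0, 0, 0.04], [0.04, 0, 0, 0, 0], [0.04, 0, 0, 0, 0], [0, 0, 0, 0, 0], [0, 0, 0, 0, 0]],
])

```text
t: 35.0
position: [391.7, 108.4, 211.2]
eef_rot: [3.141, 0.001, 2.973]
ft_force: [-0.4, 0.4, -1.1]
opening: 6.7
```

```bash
python3 -c "
from h import *
to(cab(-212.5,0,91.6),2.972)
im=arm.camera('side');cv2.imwrite('pics/s14.png',zoom(im,260,160,410,320,4))
im=arm.camera('top');cv2.imwrite('pics/t14.png',zoom(im,225,180,375,310,5))
"
```

```text
t 35.0 pos [391.7 108.4 211.2] rot [3.1413e+00 1.1000e-03 2.9733e+00] F [-0.4  0.4 -1.1] open 6.7
tool d mm -109.9 -0.2 119.6
```

View pics/s14.png

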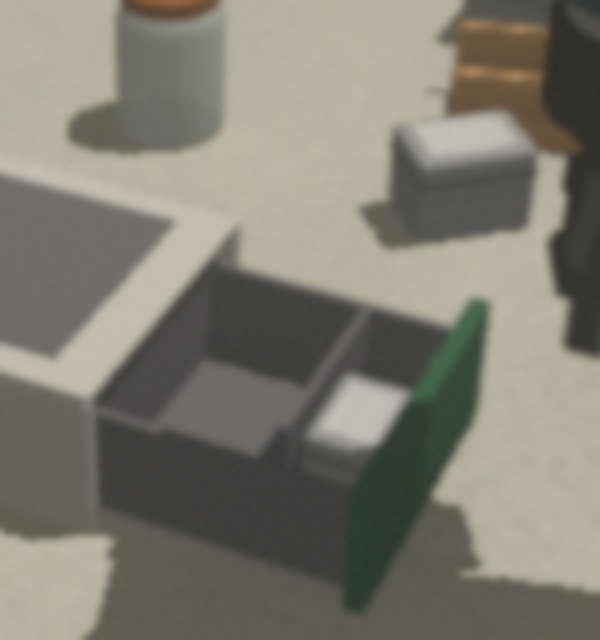

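View pics/t14.png

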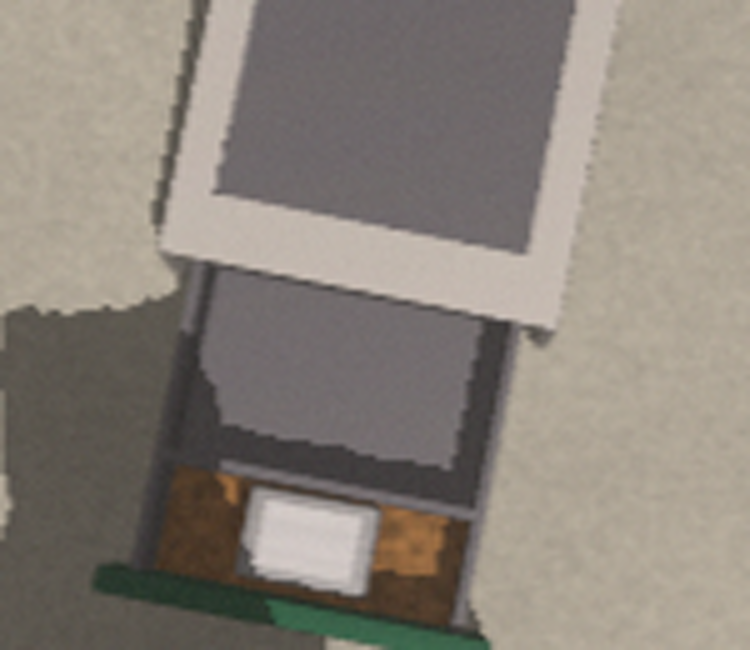

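>>> carry_out([
  [[0, 0, 0.02, 0, 0], [0, 0, 0.03, 0, 0], [0, 0, 0.03, 0, 0], [0, 0, 0.02, 0, 0], [-0.015, 0, 0.006, 0, 0], [-0.015, 0, 0, 0, 0], [-0.01, 0, 0, 0, 0], [-0.005, 0, 0, 0, 0], [-0.004, 0, 0, 0, 0], [-0.004, 0, 0, 0, 0]],
])

```text
t: 36.1
position: [445.0, 99.3, 105.3]
eef_rot: [3.141, 0.0, 2.973]
ft_force: [0.4, 0.5, 0.5]
opening: 0.2
```

>>> carry_out([
  [[-0.004, 0, 0, 0, 0], [-0.004, 0, 0, 0, 0], [-0.005, 0, 0, 0, 0], [-0.006, 0, 0, 0, 0], [-0.007, 0, 0, 0, 0], [-0.008, 0, 0, 0, 0], [-0.008, 0, 0, 0, 0], [-0.008, 0, 0, 0, 0], [-0.008, 0, 0, 0, 0], [-0.008, 0, 0, 0, 0]],
])

```text
t: 37.1
position: [510.3, 88.1, 104.8]
eef_rot: [-3.142, -0.0, 2.972]
ft_force: [-2.3, -0.0, -0.9]
opening: -0.0
```

```bash
python3 -c "
from h import *
to(cab(-132,0,104),2.972)"
```

```text
t 37.1 pos [510.3  88.1 104.8] rot [-3.1416e+00 -1.0000e-04  2.9725e+00] F [-2.3 -0.  -0.9] open -0.0
tool d mm -70.0 -0.2 0.8
```

>>> carry_out([
  [[-0.007, 0, 0, 0, 0], [-0.007, 0, 0, 0, 0], [-0.007, 0, 0, 0, 0], [-0.007, 0, 0, 0, 0], [-0.006, 0, 0, 0, 0], [-0.006, 0, 0, 0, 0], [-0.006, 0, 0, 0, 0], [-0.005, 0, 0, 0, 0], [-0.005, 0, 0, 0, 0], [-0.004, 0, 0, 0, 0]],
])

```text
t: 38.1
position: [566.3, 78.2, 104.2]
eef_rot: [-3.141, -0.006, 2.972]
ft_force: [-9.6, 0.2, 4.3]
opening: -0.0
```

>>> carry_out([
  [[-0.003, 0, 0, 0, 0], [-0.003, 0, 0, 0, 0], [-0.002, 0, 0, 0, 0], [-0.002, 0, 0, 0, 0], [-0.001, 0, 0, 0, 0], [-0.001, 0, 0, 0, 0], [-0.001, 0, 0, 0, 0], [-0.001, 0, 0, 0, 0], [0, 0, 0, 0, 0], [0, 0, 0, 0, 0]],
])

```text
t: 39.1
position: [580.0, 75.8, 104.1]
eef_rot: [-3.14, -0.006, 2.972]
ft_force: [-8.1, -0.6, 3.7]
opening: 0.1
```

```bash
python3 -c "
from h import *
to(cab(-132,0,104),2.972)"
```

```text
t 39.1 pos [580.   75.8 104.1] rot [-3.1404 -0.0062  2.9723] F [-8.1 -0.6  3.7] open 0.1
tool d mm 0.7 0.2 0.1
```

>>> carry_out([
  [[-0.001, 0, 0, 0, 0], [-0.001, 0, 0, 0, 0], [-0.001, 0, 0, 0, 0], [-0.001, 0, 0, 0, 0], [-0.001, 0, 0, 0, 0], [0, 0, 0, 0, 0], [0, 0, 0, 0, 0], [0, 0, 0, 0, 0], [0, 0, 0, 0, 0], [0, 0, 0, 0, 0]],
])

```text
t: 40.1
position: [584.7, 75.0, 104.0]
eef_rot: [-3.14, -0.007, 2.972]
ft_force: [-8.2, -0.6, 3.2]
opening: -0.2
```

>>> carry_out([
  [[-0.001, 0, 0, 0, 0], [-0.001, 0, 0, 0, 0], [-0.001, 0, 0, 0, 0], [-0.001, 0, 0, 0, 0], [-0.001, 0, 0, 0, 0], [0, 0, 0, 0, 0], [0, 0, 0, 0, 0], [0, 0, 0, 0, 0], [0, 0, 0, 0, 0], [0, 0, 0, 0, 0]],
])

```text
t: 41.1
position: [585.7, 74.6, 103.0]
eef_rot: [-3.14, -0.015, 2.972]
ft_force: [-15.4, 1.7, 6.5]
opening: -0.3
```

Force rose sharply (hard stop). Backing away gently.

>>> carry_out([
  [[0.003, 0, 0, 0, 0], [0.003, 0, 0, 0, 0], [0.003, 0, 0, 0, 0], [0.004, 0, 0, 0, 0], [0.006, 0, 0, 0, 0], [0.01, 0, 0, 0, 0], [0.02, 0, 0, 0, 0], [0.025, 0, 0, 0, 0], [0.03, 0, 0, 0, 0], [0.03, 0, -0.01, 0, 0]],
])

```text
t: 42.1
position: [459.4, 96.8, 114.8]
eef_rot: [3.141, 0.0, 2.973]
ft_force: [-0.6, 0.8, 0.3]
opening: -0.3
```

>>> carry_out([
  [[0.02, 0, -0.03, 0, 0], [0, 0, -0.04, 0, 0], [0, 0, -0.04, 0, 0], [0, -0.03, 0, 0, 0], [0, -0.04, 0, 0, 0], [0, -0.04, 0, 0, 0], [0, -0.04, 0, 0, 0], [0, -0.03, 0, 0, 0], [0, 0, 0, 0, 0], [0, 0, 0, 0, 0]],
])

```text
t: 43.1
position: [410.8, -78.0, 225.6]
eef_rot: [3.142, 0.002, 2.971]
ft_force: [0.1, -0.5, 0.4]
opening: -0.3
```

```bash
python3 -c "
from h import *
to(cab(-132,0,104),2.972)
im=arm.camera('side');cv2.imwrite('pics/s15.png',im)
im=arm.camera('top');cv2.imwrite('pics/t15.png',im)
"
```

```text
t 43.1 pos [410.8 -78.  225.6] rot [3.1415e+00 2.4000e-03 2.9708e+00] F [ 0.1 -0.5  0.4] open -0.3
tool d mm -140.0 180.4 121.6
```

View pics/s15.png

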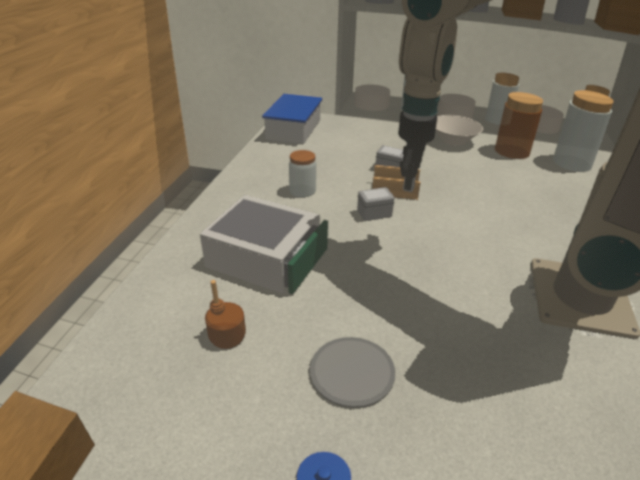

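View pics/t15.png

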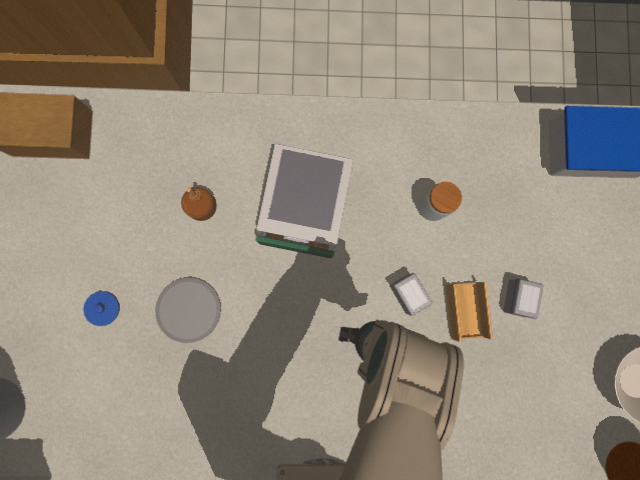

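```bash
python3 -c "
from h import *
a=cv2.imread('pics/top0.png');b=cv2.imread('pics/t15.png')
cv2.imwrite('pics/z15.png',np.hstack([zoom(a,245,210,345,265,4),zoom(b,245,210,345,265,4)]))
"
```

```text
(no output)
```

View pics/z15.png

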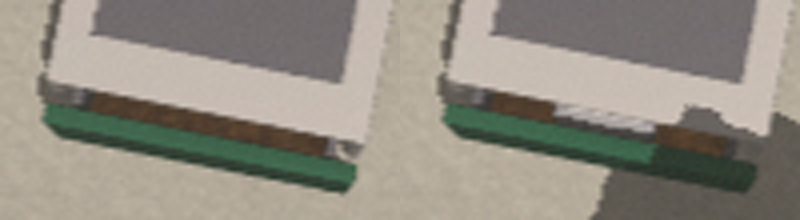

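The front sits exactly where it did at the start. The canister's light top shows in the gap, upright, and the jar, pot and lid are in the same place as before.

```bash
python3 -c "
from station import arm
print(arm.close_job())"
```

```text
the job is handed in; nothing more can be done
None
```

The job is done and handed in at about 43 s of the 70 s allowed. The result call gave no verdict.

- **Opening:** I pressed the green front until the latch let go, and it sprang ajar. I then drew it out to about 128 mm by its inner face; it coasted roughly 10 mm past where the fingers stopped.
- **Canister:** I lifted the smallest canister from the stall across its 42 mm, stood it on the plate and let go. I then took it again by its narrow ends (59 mm opening) and lowered it until the force showed floor contact. Only then did I release it, and the pictures showed it upright in the front compartment.
- **Shutting:** I pushed the drawer in until the force rose sharply (15 N) and backed away.

**Last checks:** About 2 s after backing off, the front matched its starting position by eye in the top view. The canister's top was visible level in the gap, and the jar, honey pot and blue lid looked unmoved. The force reading at the call ends never passed about 17 N, and no check failed. One disagreed by a little: the side view put the canister up to 5 mm off along y before the regrip, but the grip closed normally.

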